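Slide a knife blank out over the tray

TASK

With a fingertip, push the long steel knife blank along the ledge towards the end where the open tray stands, until about 40 mm of it (a bit under a third of its length) sticks out past the end of the ledge so that its edge shows. Only push it: do not pick it up or let it tip or fall, leave it lying flat and straight along the ledge, and leave the other loose parts where they are.

Things in the scene. Friction and masses are not known exactly. Their poses are not given: they have to be found in the camera images.
- blank: the long knife blank: a plain dark steel plate, 130 mm long (its y axis), 62 mm wide (x) and 6 mm thick (z), about 0.25 to 0.5 kg, lying flat on the ledge and free to slide. Origin at the centre of its underside. A plate of the same material but half as long lies on the table: that is not the one
- blank_left_end (a point): middle of the blank's short end face on its +y side, 65 mm from the centre, half-way up the thickness
- blank_right_end (a point): middle of the blank's short end face on its -y side, 65 mm from the centre, half-way up the thickness
- ledge: fixed white casting with a flat steel top 60 mm above the table. y runs along it (within 0.25 rad of the robot's y), x away from the robot. Origin on the table under its middle. The top ends at y = +180 and -180 mm, both ends open; it spans x = -47 mm (open front edge) to +47 mm, where a 25 mm thick fence rises 10 mm above it. Two low orange clamp levers stand on its foot behind the fence
- tray: the fixed open white tray on the table just past one end of the ledge (either the +y or the -y end), 130 x 110 mm and 30 mm high. Origin at the centre of its underside, axes parallel to the ledge's. The blank is to stick out above it
- roller: the fixed white roller stand with a black rubber roller, on the table past the other end of the ledge, 100 mm (x) by 60 mm (y) and 86 mm high. Origin at the centre of its underside
- collar: bystander: loose steel ring, 48 mm across, 22 mm high, lying in the tray; origin at the centre of its underside
- short_blank: bystander: loose dark steel plate 55 x 62 x 6 mm flat on the table in front of the ledge (robot side); origin at the centre of its underside
- bolt: bystander: loose steel bolt standing on its head, 26 mm across, 55 mm high, on the table in front of the ledge; origin at the centre of its underside
- knob: bystander: loose black mushroom-shaped knob standing on its stem, 44 mm across, 38 mm high, on the table in front of the ledge; origin at the centre of its underside
- wheel: bystander: loose yellow feed wheel, 72 mm across, 34 mm high, lying on the table behind the ledge; origin at the centre of its underside
- wrench: bystander: loose steel wrench 170 mm long lying on the table behind the ledge; origin at its underside
- oil: bystander: loose white oil bottle, 44 mm across, 100 mm high, standing on the table behind the ledge; origin at the centre of its underside
Not all that is in view belongs to the job. Leave any blue, orange or red look-alike of the blank alone.

How it is judged (in metres and radians):
At the end, for the whole second after the job is handed in: The long blank rests flat on the ledge (within 3 mm of its top, tilt under 0.04 rad), along it within 0.15 rad and at rest, and its end sticks out 25 to 55 mm past the ledge's end at the tray (((y of tray in the frame of ledge above 0 m and y of blank_left_end in the frame of ledge between 0.205 and 0.235 m) or (y of tray in the frame of ledge below 0 m and y of blank_right_end in the frame of ledge between -0.235 and -0.205 m)) and z of blank in the frame of ledge between 0.057 and 0.063 m and angle between blank's own z axis and vertical below 0.04 rad and angle between the y axis of blank and the y axis of ledge, either way round below 0.15 rad and linear speed of blank below 0.01 m/s); the robot touches nothing.
It fails at once if the blank is lifted more than 10 mm off the ledge or falls from it (z of blank in the frame of ledge above 0.07 m or z of blank in the frame of ledge below 0.05 m).
It fails at once if the blank is tipped by more than 0.2 rad (angle between blank's own z axis and vertical above 0.2 rad).
It fails at once if another loose part is moved more than 20 mm (distance of any of collar, short_blank, bolt, wheel, wrench, oil, knob from where it was at the start of the episode above 0.02 m).
It also fails if it takes over 42 s, if anything falls off the work surface, if the arm or the gripper's body presses on something with over 40 N, if the wrist force passes 120 N, or if a joint passes its speed limit or range.

ROBOT

A 6-joint arm with a two-finger parallel gripper is mounted at the origin on the work surface. World frame = base frame: x ahead of the robot, y to its left, z up, the work surface at z = 0. Lengths are in mm, angles in rad, forces in N, time in s.
With the tool pointing down it reaches from about 275 to 750 mm from the base axis. Payload 10.2 kg.
Tool frame: the origin (TCP) lies between the finger pads; the fingertips stand 25 mm ahead of it and the grasp point (between the pads) lies 6 mm ahead of it; z points along the fingers, y is the line along which they close (so a half turn about z gives the same grasp; the last joint's range is limited). The gripper opens to 88 mm and grips with 3 to 60 N. Pads are 18 mm wide; open, the fingers measure 123 mm over their backs; the gripper's body (75 mm by 187 mm) begins 45 mm behind the grasp point.
Start: joints at [1.084, 0.313, 1.498, -0, 1.331, -0.223], TCP at [136.907, 506.841, 263.72] pointing down, gripper open.
Joint ranges: [-2.94, 2.94], [-0.97, 2.17], [0.19, 2.56], [-1.23, 4.37], [0.02, 3.11], [-2.88, 2.88]. Speed limits (rad/s): [2.39, 2.39, 3.01, 3.14, 3.14, 3.14].

INTERFACE

Orientations are given as [roll, pitch, yaw] about the fixed x, y, z axes, in that order (R = Rz(yaw) Ry(pitch) Rx(roll)).
In Python, from cell import ctrl, optics gives the robot as it stands.
- The arm moves only by the tool send_rows, never from a script. Its argument "targets" is a list of rows, each an object with "gripper": the opening in per cent of the stroke, from 0 (shut) to 100 (fully open); "translation": the shift along the world's x, y, z each as a share of 100 mm, from -1 to 1, a list of three; "spin": the turn about the world's z as a share of 120 degrees, from -1 to 1. A call has 1 to 20 rows; each row is the pose to reach, as a shift and turn from the pose commanded when the call began; what a row does not reach only later rows make up. A row lasts 1/12 s, in which the tool goes at most 41.7 mm and 7.16 degrees, less where a joint would pass 70% of its speed; a pose out of reach is approached as far as the arm can. A call with a number of a shift or a turn outside -1 to 1 is refused whole. A call with a gripper value outside its range is refused whole. The fingers move at their own pace and stop on an object; "force" is the grip in N (left out, the last holds). Time passes only in rows, so rows that repeat a pose let the fingers close. It gives the time, the measured TCP pose, the force, the opening and the grip force at its end, in the units of the state.
- ctrl.read_state(): the state, without advancing time (a new reading comes with each control period).
- optics.camera(name): name is "scene" or "top" or "wrist"; returns a dict with "pixels" (480x640x3 uint8, red, green, blue), "depth" (480x640 float32, mm along the optical axis (not along the pixel's ray), 0 where there is no reading), "fov_y" (degrees; the focal length in pixels is half the picture's height over the tangent of half this angle, whatever the lens; pixels are square), "cx", "cy" (the principal point, pixels), "T" (4x4, takes a point from camera to world coordinates). Camera axes: x right, y down, z forward; pixel columns grow to the right and rows downward; lengths in mm; the calibration is good to about 2 mm. A picture is of the moment at which its call begins.
- ctrl.sign_off(): hands the job in; it is judged then, once.
The state is a dict: "clock": time; "q": joint angles; "qd": joint speeds; "effort": joint torques, N m; "tool_pos": TCP position; "ee_rot": TCP orientation; "ft_force": force on the tool from outside, world axes, zero at the start; "wrist_torque": the same for the moment, N m; "grip_width": finger opening in mm; "finger_force": force on a finger pad.
Only numpy, scipy, OpenCV 4.12 (cv2) and the standard library are available. Lean on these libraries where they do the work, as an engineer would, in place of code of your own. Each camera call takes 0.05 s, during which the arm holds its last target. There are 200 camera calls.

## Working session

There is one attempt and no reset: what is moved stays moved. The work goes in short steps, Python scripts to look and compute and a tool call to move; the robot and the scene stay as the last step left them, time stands still between calls to the robot, and variables do not carry over. Pictures are saved under pics/ and viewed, at most 10 in all, crops included, and the job is handed in when it is done.

Besides the shell and the picture viewer there is one more tool, called after ">>>" as name(argument=value, ...) on one line, values as JSON. send_rows: Moves the arm, as the interface text tells. Its arguments: {"type":"object","properties":{"targets":{"type":"array","items":{"type":"object","properties":{"gripper":{"type":"number"},"translation":{"type":"array","items":{"type":"number","minimum":-1,"maximum":1}},"spin":{"type":"number","minimum":-1,"maximum":1}}}},"force":{"type":"number"}},"required":["targets"]}

```bash
mkdir -p pics; cat > h.py <<'E'
import numpy as np, cv2
from cell import ctrl, optics
def snap(n,f):
    c=optics.camera(n); cv2.imwrite(f'pics/{f}.png',cv2.cvtColor(c['pixels'],cv2.COLOR_RGB2BGR)); np.save(f'pics/{f}.npy',c,allow_pickle=True); return c
def load(f): return np.load(f'pics/{f}.npy',allow_pickle=True).item()
def ray(c,uv,z):
    uv=np.atleast_2d(uv).astype(float); f=240/np.tan(np.radians(c['fov_y'])/2)
    d=np.c_[(uv[:,0]-c['cx'])/f,(uv[:,1]-c['cy'])/f,np.ones(len(uv))]@c['T'][:3,:3].T
    o=c['T'][:3,3]; return o+d*((z-o[2])/d[:,2])[:,None]
def cloud(c):
    f=240/np.tan(np.radians(c['fov_y'])/2); v,u=np.mgrid[:480,:640]; D=c['depth']
    p=np.stack([(u-c['cx'])/f*D,(v-c['cy'])/f*D,D],-1)@c['T'][:3,:3].T+c['T'][:3,3]; p[D==0]=np.nan; return p
E
python3 - <<'E'
from h import *
for n in('top','scene'):
    c=snap(n,n+'0'); print(n,c['fov_y'],c['cx'],c['cy'],c['T'].round(3).tolist(),(c['depth']>0).mean())
s=ctrl.read_state(); print(s['clock'],s['ee_rot'],s['tool_pos'],s['ft_force'])
E
```

```text
top 43.39703556090065 324.208925393177 234.63218888136544 [[0.001, -0.995, 0.095, 433.323], [-1.0, 0.001, 0.011, -33.998], [-0.011, -0.095, -0.995, 1193.919], [0.0, 0.0, 0.0, 1.0]] 0.9958756510416666
scene 43.075950697332345 306.96388295589867 243.1563545930626 [[0.591, 0.625, -0.51, 1137.425], [0.807, -0.446, 0.388, -518.377], [0.015, -0.641, -0.768, 1023.324], [0.0, 0.0, 0.0, 1.0]] 0.9960579427083334
0.1 [-3.14052256e+00 -2.44156273e-04  2.87780108e+00] [136.81657658 506.67570506 263.2504751 ] [0.8037879  0.51546008 0.02191432]
```

View pics/top0.png

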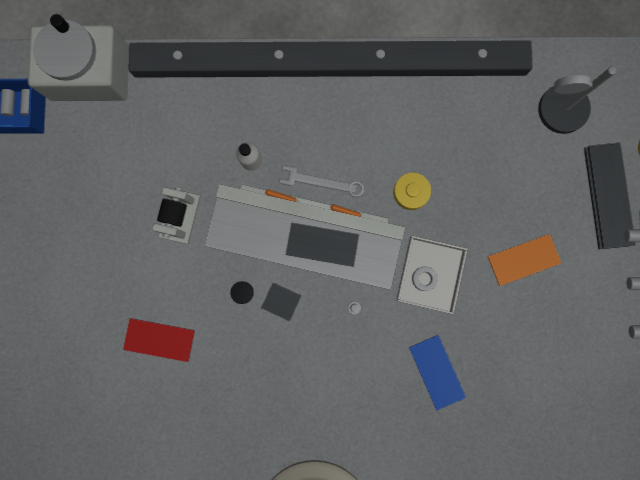

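View pics/scene0.png

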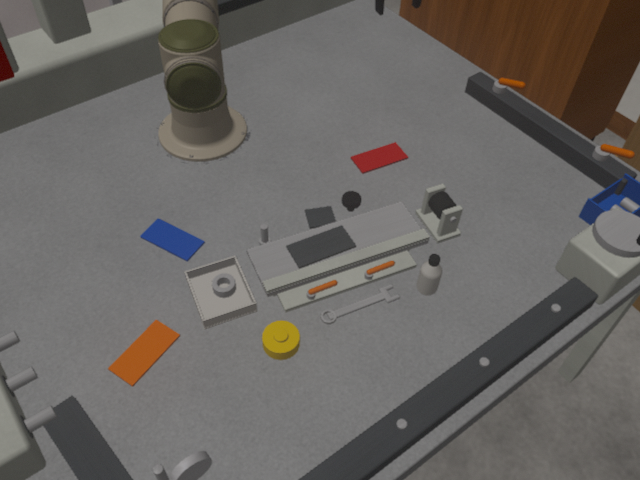

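Top view: candidates are a dark plate on the ledge (322,244), a dark short plate on the table (281,302), and red (159,340), blue (437,372) and orange (525,260) look-alikes. The dark long one lying on the ledge fits. The tray (432,275) is at the -y (right) end and the roller (176,215) at the +y end. I'll measure now and confirm with a crop.

```bash
python3 - <<'E'
from h import *
c=load('top0'); im=c['pixels']; P=cloud(c); hsv=cv2.cvtColor(im,cv2.COLOR_RGB2HSV)
big=im[170:330,200:480]; 
# dark on ledge
m=((hsv[...,2]<75)&(hsv[...,1]<90)).astype(np.uint8); m=cv2.morphologyEx(m,cv2.MORPH_OPEN,np.ones((3,3)))
cn,_=cv2.findContours(m,cv2.RETR_EXTERNAL,cv2.CHAIN_APPROX_NONE)
for k in cn:
    r=cv2.minAreaRect(k)
    if 400<r[1][0]*r[1][1]<4000 and 190<r[0][0]<480 and 170<r[0][1]<340:
        b=cv2.boxPoints(r); zz=np.nanmedian(P[...,2][cv2.drawContours(np.zeros_like(m),[k],-1,1,-1)>0])
        w=ray(c,b,66 if zz>40 else 6); e=np.linalg.norm(np.roll(w,-1,0)-w,axis=1)
        print('dark',np.round(r[0]),zz.round(1),w[:,:2].round(1).tolist(),e.round(1),w.mean(0).round(1))
# ledge top by height
z=P[...,2]; m=((z>54)&(z<68)).astype(np.uint8); m[:, :200]=0;m[:,420:]=0;m[:180]=0;m[300:]=0
m=cv2.morphologyEx(m,cv2.MORPH_OPEN,np.ones((5,5)))
k=max(cv2.findContours(m,cv2.RETR_EXTERNAL,cv2.CHAIN_APPROX_NONE)[0],key=cv2.contourArea)
q=P[...,:2][m>0].astype(np.float32); r=cv2.minAreaRect(q); print('ledge top',r,cv2.boxPoints(r).round(1).tolist())
print('corner', ray(c,[[403,0],[391,288],[206,245]],60).round(1).tolist())
cv2.imwrite('pics/crop.png',cv2.cvtColor(cv2.resize(big,None,fx=2.8,fy=2.8,interpolation=cv2.INTER_CUBIC),cv2.COLOR_RGB2BGR))
E
```

```text
dark [281. 301.] 6.1 [[403.3, 103.5], [452.8, 81.3], [427.8, 25.8], [378.5, 48.1]] [54.3 60.9 54.2 60.7] [415.6  64.7   6. ]
dark [242. 292.] 37.6 [[455.3, 164.7], [455.3, 119.4], [412.3, 118.9], [412.2, 164.1]] [45.3 43.  45.2 43. ] [433.8 141.8   6. ]
dark [322. 244.] 66.1 [[503.9, 51.4], [563.9, 41.4], [541.9, -85.0], [482.1, -74.5]] [ 60.9 128.4  60.7 127.7] [522.9 -16.7  66. ]
ledge top ((526.7112426757812, 19.286270141601562), (360.0531311035156, 96.1672134399414), 76.81710052490234) [[438.79998779296875, -145.0], [532.5, -167.0], [614.5999755859375, 183.60000610351562], [521.0, 205.5]]
corner [[1003.2, -175.3, 60.0], [441.3, -146.2, 60.0], [522.1, 202.2, 60.0]]
```

View pics/crop.png

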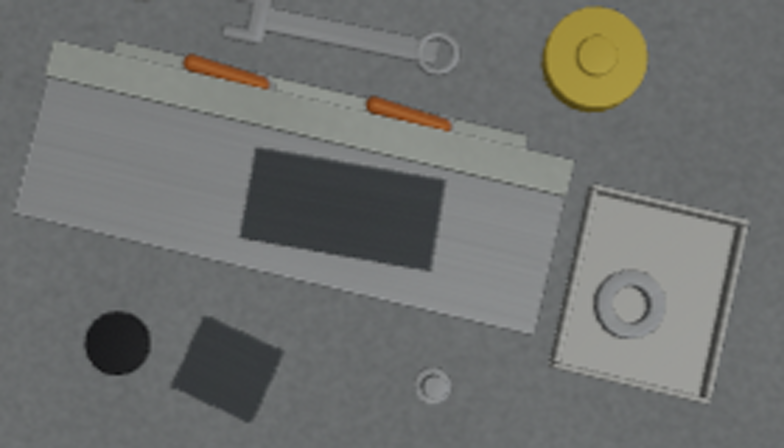

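The crop confirms it: a plain dark 130×62 plate on the ledge, its top at 66 mm. In the ledge frame its centre is at about (4, -36) and its right end at y ≈ -101, so it needs about 119 mm towards -y. I'll approach above the +y side with the fingers closed and square to the ledge.

>>> send_rows(targets=[{"gripper":0,"translation":[0.25,-0.25,0],"spin":-0.05},{"gripper":0,"translation":[0.5,-0.5,0],"spin":-0.1},{"gripper":0,"translation":[0.75,-0.75,0],"spin":-0.15},{"gripper":0,"translation":[1,-1,0],"spin":-0.2}], force=20)

```text
clock: 0.43
tool_pos: [237.5, 405.5, 263.4]
ee_rot: [-3.141, -0.0, 2.454]
ft_force: [-0.7, 0.1, 0.1]
grip_width: 63.7
finger_force: 0.0
```

>>> send_rows(targets=[{"gripper":0,"translation":[0.25,-0.25,0],"spin":-0.05},{"gripper":0,"translation":[0.5,-0.5,0],"spin":-0.1},{"gripper":0,"translation":[0.75,-0.75,0],"spin":-0.15},{"gripper":0,"translation":[1,-1,0],"spin":-0.2}])

```text
clock: 0.77
tool_pos: [337.7, 305.4, 263.6]
ee_rot: [-3.141, -0.0, 2.035]
ft_force: [1.2, 0.4, -0.2]
grip_width: 36.8
finger_force: 0.0
```

>>> send_rows(targets=[{"gripper":0,"translation":[0.25,-0.25,0],"spin":-0.05},{"gripper":0,"translation":[0.5,-0.5,0],"spin":-0.1},{"gripper":0,"translation":[0.75,-0.75,0],"spin":-0.15},{"gripper":0,"translation":[1,-1,0],"spin":-0.2}])

```text
clock: 1.1
tool_pos: [437.8, 205.3, 263.6]
ee_rot: [-3.141, 0.0, 1.616]
ft_force: [0.3, 1.2, 1.0]
grip_width: 10.4
finger_force: 0.0
```

>>> send_rows(targets=[{"gripper":0,"translation":[0.25,-0.25,0],"spin":-0.05},{"gripper":0,"translation":[0.5,-0.5,-0.2],"spin":-0.1},{"gripper":0,"translation":[0.75,-0.75,-0.5],"spin":-0.13},{"gripper":0,"translation":[1,-1,-0.8],"spin":-0.13},{"gripper":0,"translation":[1,-1,-0.8],"spin":-0.13},{"gripper":0,"translation":[1,-1,-0.8],"spin":-0.13}])

```text
clock: 1.6
tool_pos: [536.8, 105.5, 181.4]
ee_rot: [-3.137, 0.001, 1.347]
ft_force: [0.4, 0.9, 0.6]
grip_width: 0.3
finger_force: 0.0
```

>>> send_rows(targets=[{"gripper":0,"translation":[0.06,-0.3,-0.3]},{"gripper":0,"translation":[0.06,-0.33,-0.6]},{"gripper":0,"translation":[0.06,-0.33,-0.8]},{"gripper":0,"translation":[0.06,-0.33,-0.87]},{"gripper":0,"translation":[0.06,-0.33,-0.87]},{"gripper":0,"translation":[0.06,-0.33,-0.87]},{"gripper":0,"translation":[0.06,-0.33,-0.87]}])

```text
invalid input
```

```bash
python3 - <<'E'
from h import *
s=ctrl.read_state(); print(s['tool_pos'],s['ee_rot'])
c=snap('scene','scene1'); im=c['pixels'][170:310,220:420]
cv2.imwrite('pics/crop1.png',cv2.cvtColor(cv2.resize(im,None,fx=4,fy=4,interpolation=cv2.INTER_CUBIC),cv2.COLOR_RGB2BGR))
E
```

```text
[536.84145719 105.54434908 181.4481066 ] [-3.13717309e+00  9.14241842e-04  1.34660519e+00]
```

View pics/crop1.png

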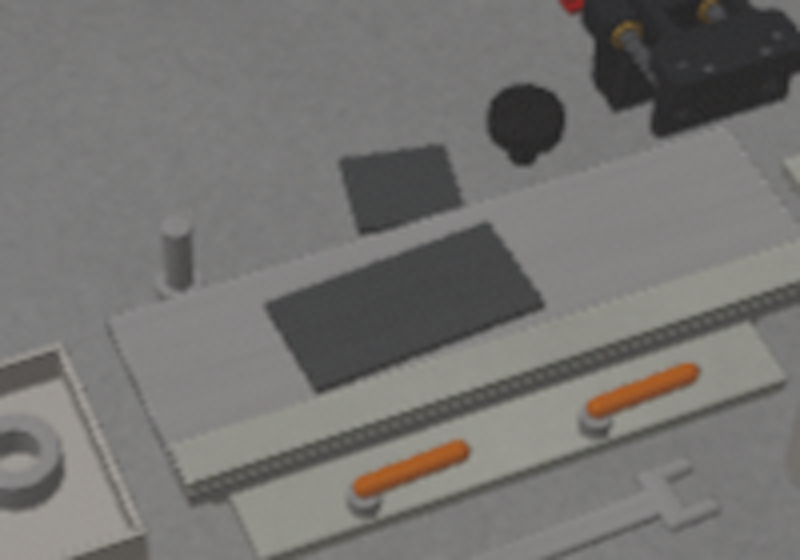

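The move was refused, most likely because spin was missing. The picture shows the blank untouched at crop (405,305) and the gripper still high at upper right. Resending with spin.

>>> send_rows(targets=[{"gripper":0,"translation":[0.06,-0.3,-0.3],"spin":0},{"gripper":0,"translation":[0.06,-0.33,-0.6],"spin":0},{"gripper":0,"translation":[0.06,-0.33,-0.8],"spin":0},{"gripper":0,"translation":[0.06,-0.33,-0.87],"spin":0},{"gripper":0,"translation":[0.06,-0.33,-0.87],"spin":0},{"gripper":0,"translation":[0.06,-0.33,-0.87],"spin":0},{"gripper":0,"translation":[0.06,-0.33,-0.87],"spin":0}])

```text
clock: 2.23
tool_pos: [543.6, 74.5, 98.8]
ee_rot: [3.138, -0.001, 1.35]
ft_force: [0.6, -0.6, 0.7]
grip_width: 0.5
finger_force: 0.0
```

```bash
python3 - <<'E'
from h import *
s=ctrl.read_state(); print(s['tool_pos'],s['ee_rot'],s['ft_force'])
c=snap('scene','scene2'); im=c['pixels'][170:310,220:420]
cv2.imwrite('pics/crop2.png',cv2.cvtColor(cv2.resize(im,None,fx=4,fy=4,interpolation=cv2.INTER_CUBIC),cv2.COLOR_RGB2BGR))
E
```

```text
[543.6487966   74.51607912  98.79157183] [ 3.13832269e+00 -5.56288399e-04  1.34995112e+00] [ 0.55203162 -0.56691823  0.69639379]
```

View pics/crop2.png

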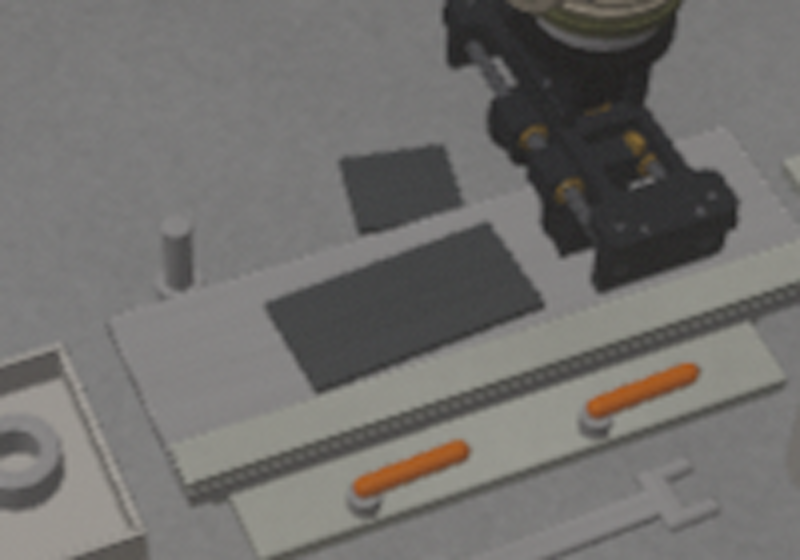

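The gripper is clear of the blank's +y end (crop (515,260)) and centred. Lowering the tip to about 63 mm.

>>> send_rows(targets=[{"gripper":0,"translation":[0,0,-0.04],"spin":0},{"gripper":0,"translation":[0,0,-0.09],"spin":0},{"gripper":0,"translation":[0,0,-0.09],"spin":0},{"gripper":0,"translation":[0,0,-0.09],"spin":0},{"gripper":0,"translation":[0,0,-0.09],"spin":0}])

```text
clock: 2.7
tool_pos: [542.9, 73.8, 87.7]
ee_rot: [-3.141, 0.0, 1.349]
ft_force: [1.0, 0.2, -0.0]
grip_width: 0.5
finger_force: 0.0
```

>>> send_rows(targets=[{"gripper":0,"translation":[-0.012,-0.049,0],"spin":0},{"gripper":0,"translation":[-0.023,-0.097,0],"spin":0},{"gripper":0,"translation":[-0.034,-0.146,0],"spin":0},{"gripper":0,"translation":[-0.046,-0.195,0],"spin":0},{"gripper":0,"translation":[-0.057,-0.244,0],"spin":0},{"gripper":0,"translation":[-0.068,-0.292,0],"spin":0},{"gripper":0,"translation":[-0.08,-0.341,0],"spin":0},{"gripper":0,"translation":[-0.091,-0.39,0],"spin":0},{"gripper":0,"translation":[-0.103,-0.438,0],"spin":0},{"gripper":0,"translation":[-0.114,-0.487,0],"spin":0},{"gripper":0,"translation":[-0.125,-0.536,0],"spin":0},{"gripper":0,"translation":[-0.137,-0.584,0],"spin":0},{"gripper":0,"translation":[-0.148,-0.633,0],"spin":0},{"gripper":0,"translation":[-0.16,-0.682,0],"spin":0},{"gripper":0,"translation":[-0.171,-0.73,0],"spin":0},{"gripper":0,"translation":[-0.182,-0.779,0],"spin":0},{"gripper":0,"translation":[-0.194,-0.828,0],"spin":0},{"gripper":0,"translation":[-0.205,-0.877,0],"spin":0},{"gripper":0,"translation":[-0.205,-0.877,0],"spin":0}])

```text
clock: 4.28
tool_pos: [522.2, -14.9, 87.7]
ee_rot: [-3.141, 0.001, 1.348]
ft_force: [-0.4, -0.1, 0.5]
grip_width: 0.1
finger_force: 0.0
```

```bash
python3 - <<'E'
from h import *
s=ctrl.read_state(); print(s['tool_pos'],s['ee_rot'],s['ft_force'])
c=snap('scene','scene3'); im=c['pixels'][170:310,200:400]
cv2.imwrite('pics/crop3.png',cv2.cvtColor(cv2.resize(im,None,fx=4,fy=4,interpolation=cv2.INTER_CUBIC),cv2.COLOR_RGB2BGR))
E
```

```text
[522.20864588 -14.88908932  87.67923083] [-3.14140672e+00  6.11342714e-04  1.34834679e+00] [-0.38913917 -0.1397156   0.45507933]
```

View pics/crop3.png

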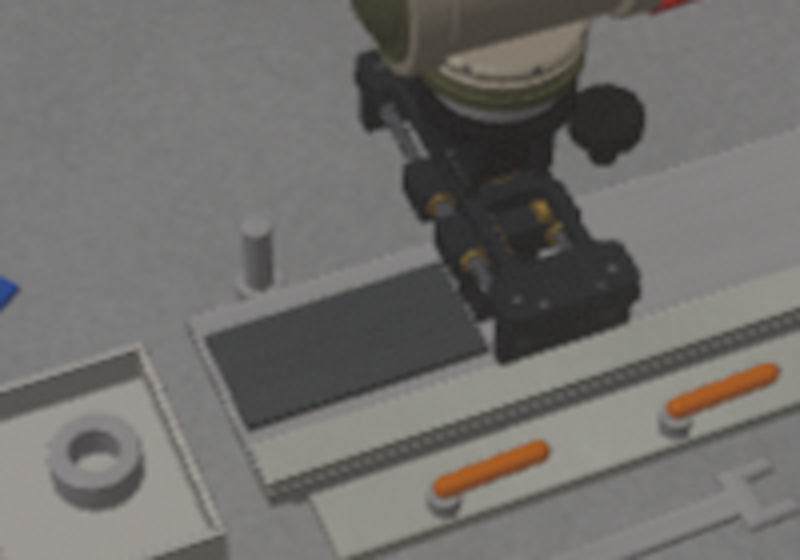

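The blank has slid flat and straight: its leading edge is at crop (206,338)-(250,428), still just inside the ledge end. I'll measure its distance to the end.

```bash
python3 - <<'E'
from h import *
c=load('scene3'); hsv=cv2.cvtColor(c['pixels'],cv2.COLOR_RGB2HSV)
o=np.array([526.7,19.3]); R=np.array([[.974,-.228],[.228,.974]])
uv=np.array([[206,338],[250,428],[487,348]])/4+[200,170]
print('blank edge, ledge frame',((ray(c,uv,66)[:,:2]-o)@R.T).round(1).tolist())
print('ledge end corners',((ray(c,np.array([[190,322],[250,442]])/4+[200,170],60)[:,:2]-o)@R.T).round(1).tolist())
s=ctrl.read_state(); print('tool',R@(s['tool_pos'][:2]-o))
E
```

```text
blank edge, ledge frame [[-27.6, -174.0], [33.8, -173.2], [32.2, -45.5]]
ledge end corners [[-45.2, -176.7], [37.6, -174.8]]
tool [  3.3853048 -34.0064113]
```

>>> send_rows(targets=[{"gripper":0,"translation":[-0.01,-0.043,0],"spin":0},{"gripper":0,"translation":[-0.02,-0.086,0],"spin":0},{"gripper":0,"translation":[-0.03,-0.129,0],"spin":0},{"gripper":0,"translation":[-0.04,-0.172,0],"spin":0},{"gripper":0,"translation":[-0.05,-0.215,0],"spin":0},{"gripper":0,"translation":[-0.06,-0.258,0],"spin":0},{"gripper":0,"translation":[-0.07,-0.3,0],"spin":0},{"gripper":0,"translation":[-0.08,-0.344,0],"spin":0},{"gripper":0,"translation":[-0.09,-0.387,0],"spin":0},{"gripper":0,"translation":[-0.1,-0.43,0],"spin":0},{"gripper":0,"translation":[-0.1,-0.43,0],"spin":0},{"gripper":0,"translation":[-0.1,-0.43,0],"spin":0}])

```text
clock: 5.33
tool_pos: [512.4, -57.3, 87.8]
ee_rot: [3.141, 0.0, 1.349]
ft_force: [0.0, -0.3, 0.4]
grip_width: 0.6
finger_force: 0.0
```

>>> send_rows(targets=[{"gripper":0,"translation":[0.03,0.13,0],"spin":0},{"gripper":0,"translation":[0.06,0.25,0],"spin":0},{"gripper":0,"translation":[0.06,0.25,0.3],"spin":0},{"gripper":0,"translation":[0.06,0.25,0.6],"spin":0},{"gripper":0,"translation":[0.1,0.5,0.95],"spin":0},{"gripper":0,"translation":[0.12,0.9,0.95],"spin":0},{"gripper":0,"translation":[0.12,0.98,0.95],"spin":0},{"gripper":0,"translation":[0.12,0.98,0.95],"spin":0}])

```text
clock: 6.0
tool_pos: [524.2, 43.6, 182.8]
ee_rot: [3.141, -0.0, 1.353]
ft_force: [-0.3, -0.8, -0.7]
grip_width: 0.2
finger_force: 0.0
```

```bash
python3 - <<'E'
from h import *
c=snap('top','top4'); im=c['pixels']; P=cloud(c); hsv=cv2.cvtColor(im,cv2.COLOR_RGB2HSV)
o=np.array([526.7,19.3]); R=np.array([[.974,-.228],[.228,.974]])
m=((hsv[...,2]<75)&(hsv[...,1]<90)).astype(np.uint8); m=cv2.morphologyEx(m,cv2.MORPH_OPEN,np.ones((3,3)))
for k in cv2.findContours(m,cv2.RETR_EXTERNAL,cv2.CHAIN_APPROX_NONE)[0]:
    r=cv2.minAreaRect(k)
    if 400<r[1][0]*r[1][1]<4000 and 190<r[0][0]<480 and 170<r[0][1]<340:
        w=ray(c,cv2.boxPoints(r),66); zz=P[...,2][cv2.drawContours(np.zeros_like(m),[k],-1,1,-1)>0]
        print(np.round(r[0]),np.nanpercentile(zz,[5,50,95]).round(1),((w[:,:2]-o)@R.T).round(1).tolist())
s=ctrl.read_state(); print(s['clock'],s['tool_pos'])
cv2.imwrite('pics/crop4.png',cv2.cvtColor(cv2.resize(im[170:330,200:480],None,fx=2.8,fy=2.8),cv2.COLOR_RGB2BGR))
E
```

```text
[278. 263.] [261.8 266.  314.9] [[-65.6, 68.9], [-36.2, 71.3], [-31.5, 4.6], [-60.8, 2.3]]
[383. 260.] [62.8 66.  69.7] [[-29.6, -90.7], [31.2, -90.3], [32.1, -218.8], [-28.5, -218.5]]
[293. 185.] [261.9 264.8 414.2] [[82.3, 84.7], [120.9, 85.4], [121.1, -0.1], [82.5, -0.5]]
6.05 [524.10231688  42.07014981 182.32395635]
```

View pics/crop4.png

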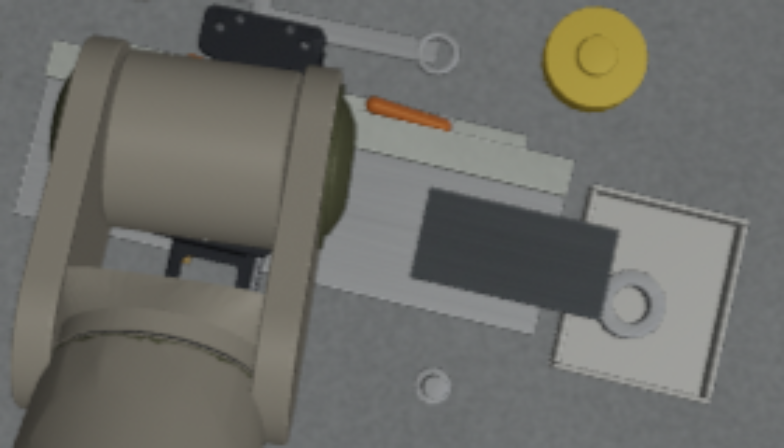

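The blank lies flat and aligned. Its leading edge (crop (617,230)-(602,318)) is at ledge y ≈ -219, so about 39 mm sticks out over the tray. The collar, bolt and wheel are where they were, and the arm is clear.

```bash
python3 -c "
from cell import ctrl; print(ctrl.sign_off())"
```

```text
the job is handed in; nothing more can be done
None
```

I pushed the long blank along the ledge until about 39 mm of it sticks out over the tray, lying flat and straight, and handed the job in at about 6 s; the sign-off gave no verdict, and in the last picture the collar, bolt and wheel had not moved, while the arm hid some of the other loose parts.

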